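# Close the hatch of the air filter box

### The job

Get the workshop's blue air filter box ready for use: first lift the red storage cap off the inlet inside the open hatch and stand it upright in the metal dish. Then fit the black cover panel: tilt it to hook one short edge under the wide steel lip, push it in against the spring there, lower the other edge flat onto the ledges and let the spring slide it home under the narrow steel catch. Leave the panel flush and let go of everything, and do not disturb the other things on the bench.

Things in the scene. Friction and masses are not known exactly. Their poses are not given: they have to be found in the camera images.
- filter_box: Blue box fixed to the bench, 212 (x) by 140 (y) mm, its shell 74 mm high; origin on its underside below the brass inlet's axis; z up, x along its length. A grey hatch frame stands up out of it, with flat ledges round the opening, a wide steel lip at the -x end (nearer the robot) and a narrow steel catch at +x. Box floor 40 mm above the bench; brass inlet diameter 34, its top 62 mm above the bench.
- seat (a point): Fixed point of the box, x = +2 mm, 70 mm above the bench; axes as the box's. The fitted panel's middle comes to lie over it. The hatch frame's height is adjustable and not reported: its ledges stand anywhere from 70 to 92 mm above the bench, level, and hold still under load: feel or look for them. Ledges 12 mm wide at the sides, wider at the ends; side walls at y = +-55 mm, 10 mm above the ledges.
- lip_x (a point): Point of the box below the wide lip's inner edge, x = -64 mm, 70 mm above the bench; axes as the box's. The lip's underside is 12 mm and its top 17 mm above the ledges, wherever these stand.
- catch_x (a point): Point of the box below the narrow catch's inner edge, x = +78 mm, 70 mm above the bench; axes as the box's. The catch's underside is 9 mm and its top 14 mm above the ledges; the end wall below it is at x = +82 mm.
- shoe (a joint): Orange sprung shoe under the wide lip, 96 mm wide, 11 mm high from ledge level. 0: sprung out, face at x = -75 mm in the box's frame; grows (m) as pushed to -x, 0.014 at its stop. Resists with 2.5 N at first, 0.5 N more per mm (9.5 N at the stop). Reads 0.003 with the panel home; must be pushed in 7 mm or more (6 N) for the panel's other edge to pass down inside the catch.
- panel_mid (a point): Centre, half-way up (18 mm above the underside), of the loose black panel: slab 160 (x) by 102 (y) by 6 mm, about 0.17 kg, with an upright yellow grip rib across its middle, 14 thick (x), 70 long (y), from 6 to 36 mm above the underside. z up out of the rib; both short edges (x = +-80 mm) are alike, either may go under the lip. Starts flat on the bench, rib up, x roughly ahead.
- cap_mid (a point): Centre, half-way up (34 mm above its rim), of the loose red cap, 68 mm high, about 50 g: hollow skirt of diameter 48, 19 mm high, and on it a round knob of diameter 26, from 19 to 68 mm above the rim. Starts loosely over the brass inlet, rim 48 mm and knob top 116 mm above the bench; lift it straight up 20 mm or more. The panel cannot lie flat while it is there.
- dish_in (a point): Centre of the inner floor (4 mm above the bench) of the round metal dish fixed to the bench; inside diameter 68 mm, rim 16 mm above the bench.
- spray_bottle: Bystander: white and blue spray bottle, diameter 72, 196 mm high; origin under its middle.
- paste_jar: Bystander: green jar with a yellow cap, diameter 64, 70 mm high; origin under its middle.
- tape_roll: Bystander: blue roll of tape lying flat, diameter 90, 25 mm high; origin under its middle.
- polish_can: Bystander: red can, diameter 60, 110 mm high; origin under its middle.
- mallet: Bystander: yellow-headed mallet lying on the bench, head 85 mm wide at the origin, handle 260 mm towards its -x, 38 mm high.
- pick: Bystander: green-handled hand tool lying on the bench along its x.
- wood_block: Bystander: light wooden block 90 by 60 by 30 mm; origin under its middle.
Mind the look-alikes: they are no part of the job. Leave any turquoise look-alike of the part that bears panel_mid alone.

How it is judged:
By the outcome, as a careful person would: the job done as asked, in the order asked, and still so for the second after the job is handed in, with the robot touching nothing.
It also fails if it takes over 58 s, if anything falls off the work surface, if the arm or the gripper's body presses on something with over 40 N, if the wrist force passes 120 N, or if a joint passes its speed limit or range.

### The arm

A 7-joint arm with a two-finger parallel gripper is mounted at the origin on the work surface. World frame = base frame: x ahead of the robot, y to its left, z up, the work surface at z = 0. Lengths are in m, angles in rad, forces in N, time in s.
With the tool pointing down it reaches from about 0.425 to 0.875 m from the base axis. Payload 4.7 kg.
Tool frame: the origin (TCP) lies at the very end of the fingers, on their centre line; the grasp point (between the pads) lies 19 mm behind it (ctrl.grasp_offset is the distance from the TCP to the grasp point, in m); z points along the fingers, y is the direction in which the jaws open and shut (so a half turn about z gives the same grasp; the last joint's range is limited). The gripper opens to 87 mm and grips with 3 to 60 N. Pads are 19 mm wide; open, the fingers measure 117 mm over their backs; the gripper's body (75 mm by 190 mm) begins 51 mm behind the grasp point.
Start: joints at [-1.296, 0.321, -0.07, 1.45, 0.023, 1.371, -0.057], TCP at [0.168, 0.628, 0.223] pointing down, gripper open.
Joint ranges: [-2.86, 2.86], [-0.3, 2.09], [-1.38, 1.24], [0.06, 2.45], [-1.56, 4.7], [0.09, 2.05], [-2.69, 2.69]. Speed limits (rad/s): [2.57, 2.57, 3.14, 3.14, 3.14, 3.14, 3.14].

### API

Orientations are given as a rotation vector (axis times angle).
In Python, from bench import ctrl gives the robot as it stands.
- The arm moves only by the shell command python3 -m creep 'ROWS' [FORCE]. ROWS is JSON, a list that holds one entry, the list of rows, each a list of 7 numbers: the opening, from 0 (shut) to 1 (fully open), then the shift along the tool's x, y, z in mm, then the turn, a rotation vector about the tool's x, y, z in rad. In form: [[[grip, dx, dy, dz, rx, ry, rz], ...]]. A call has 1 to 5 rows; each row is the pose to reach, as a shift and turn from the pose commanded when the call began, along the tool's axes at that moment; what a row does not reach only later rows make up. A row lasts 1/10 s, in which the tool goes at most 50 mm and 8.59 degrees, less where a joint would pass 70% of its speed; a pose out of reach is approached as far as the arm can. A call with a gripper value outside its range is refused whole. The fingers move at their own pace and stop on an object; FORCE is the grip in N (left out, the last holds). Time passes only in rows, so rows that repeat a pose let the fingers close. It gives the time, the measured TCP pose, the force and the opening at its end, in the units of the state.
- ctrl.get_state(): the state, without advancing time (a new reading comes with each control period).
- ctrl.get_image(name): name is "scene" or "top"; returns the picture (480x640x3 uint8, red, green, blue); there is no depth.
- ctrl.camera_params(name): a dict with "K" (3x3 intrinsics, pixels), "k1" (the pictures are not rectified: a ray, as slopes to the right and down, at radius r is drawn at 1 + k1 r^2 times it, then the intrinsics apply), "pose" (4x4, takes a point from camera to world coordinates). Camera axes: x right, y down, z forward; pixel columns grow to the right and rows downward; lengths in m; the calibration is good to about 2 mm. A picture is of the moment at which its call begins. camera_params takes no time and is no camera call.
- ctrl.close_job(): hands the job in, once; it reports no verdict.
The state is a dict: "time": time; "joint_positions": joint angles; "qd": joint speeds; "joint_torque": joint torques, N m; "position": TCP position; "tool_rot": TCP orientation; "ft_force": force on the tool from outside, world axes, zero at the start; "torque": the same for the moment, N m; "grip_width": opening from 0.0 (shut) to 1.0 (fully open).
Only numpy, scipy, OpenCV 4.12 (cv2) and the standard library are available. Lean on these libraries where they do the work, as an engineer would, in place of code of your own. Each camera call takes 0.05 s, during which the arm holds its last target. There are 200 camera calls.

## Working session

There is one attempt and no reset: what is moved stays moved. The work goes in short steps, Python scripts to look and compute and a shell command to move; the robot and the scene stay as the last step left them, time stands still between calls to the robot, and variables do not carry over. Pictures are saved under pics/ and viewed, about 8 in all and at most 12, crops included, and the job is handed in when it is done.

```bash
ls; mkdir -p pics; python3 - <<'E'
from bench import ctrl
import cv2,numpy as np
for n in("scene","top"):
    im=ctrl.get_image(n); cv2.imwrite(f"pics/{n}0.png",im[:,:,::-1]); p=ctrl.camera_params(n); print(n,np.round(p["K"],1).tolist(),p["k1"],np.round(p["pose"],3).tolist())
s=ctrl.get_state();print(s["time"],s["position"],s["tool_rot"],s["ft_force"],s["grip_width"])
E
```

```text
pics
scene [[455.7, 0.0, 313.5], [0.0, 455.7, 234.4], [0.0, 0.0, 1.0]] 0.03051317922306908 [[0.017, 0.767, -0.642, 1.302], [1.0, -0.018, 0.005, -0.037], [-0.008, -0.642, -0.767, 1.027], [0.0, 0.0, 0.0, 1.0]]
top [[448.5, 0.0, 320.3], [0.0, 448.5, 235.8], [0.0, 0.0, 1.0]] -0.1116249934732733 [[-0.006, -0.98, 0.201, 0.278], [-1.0, 0.005, -0.005, -0.026], [0.004, -0.201, -0.98, 1.066], [0.0, 0.0, 0.0, 1.0]]
0.1 [0.16752671 0.62751811 0.22156665] [-4.08409059e-01 -3.11482253e+00  2.72566205e-03] [-0.68652403  0.09545665  0.47276051] 0.9983885835428963
```

View pics/scene0.png

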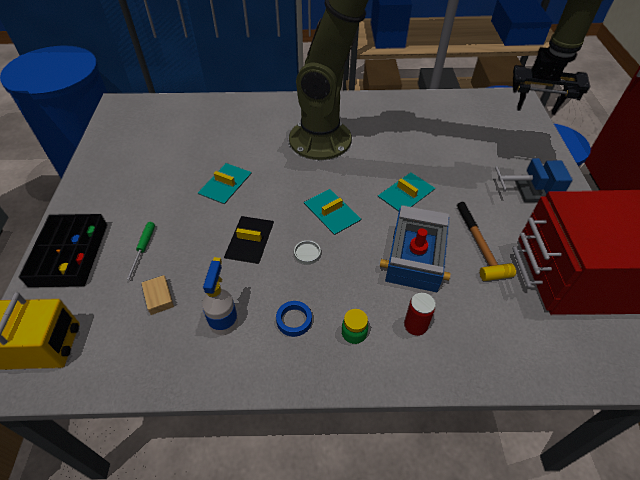

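View pics/top0.png

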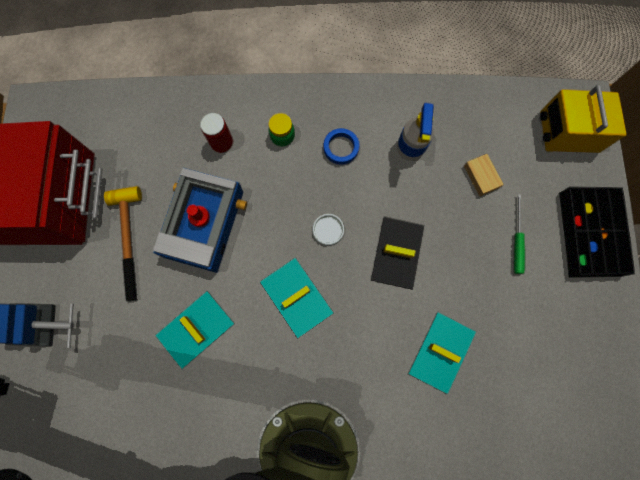

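Black panel with yellow rib: scene (249,239), top (398,252). The three turquoise ones at scene (225,182), (332,210), (406,192) are look-alikes. The red cap is in the blue box at scene (420,241), top (197,215). The red can at scene (419,314) and the red cabinet are not the cap. The dish is at scene (308,251), top (328,230). Next I'll check these in an enlarged crop.

```bash
cat > h.py <<'E'
import numpy as np,cv2
from bench import ctrl
P={n:ctrl.camera_params(n) for n in("scene","top")}
def ray(n,u,v):
    p=P[n];T=np.array(p["pose"]);x=cv2.undistortPoints(np.array([[[u,v]]],float),np.array(p["K"]),np.array([p["k1"],0,0,0.]))[0,0]
    return T[:3,3],T[:3,:3]@np.array([x[0],x[1],1])
def plane(n,u,v,z):
    o,d=ray(n,u,v);return o+d*(z-o[2])/d[2]
def tri(a,b):
    (o,d),(q,e)=ray("scene",*a),ray("top",*b);A=np.c_[d,-e];s=np.linalg.lstsq(A,q-o,rcond=None)[0]
    m,n=o+d*s[0],q+e*s[1];return (m+n)/2,np.linalg.norm(m-n)
def proj(n,X):
    p=P[n];T=np.array(p["pose"]);c=T[:3,:3].T@(np.array(X)-T[:3,3])
    return cv2.projectPoints(c.reshape(1,1,3),np.zeros(3),np.zeros(3),np.array(p["K"]),np.array([p["k1"],0,0,0.]))[0].ravel()
E
python3 - <<'E'
from h import *
s=cv2.imread("pics/scene0.png");t=cv2.imread("pics/top0.png")
c=lambda im,x,y,w,h:cv2.resize(im[y:y+h,x:x+w],(400,300),interpolation=cv2.INTER_CUBIC)
cv2.imwrite("pics/crop0.png",np.vstack([np.hstack([c(s,367,195,120,90+0),c(t,140,155,140,105)+0]),np.hstack([c(s,219,200,120,90),c(t,305,205,140,105)])]))
def masks(im):
    h=cv2.cvtColor(im,cv2.COLOR_BGR2HSV);return h
def blob(im,x,y,w,h,f):
    H=cv2.cvtColor(im,cv2.COLOR_BGR2HSV).astype(int);m=np.zeros(im.shape[:2],np.uint8)
    m[y:y+h,x:x+w]=f(H[y:y+h,x:x+w]);cs=cv2.findContours(m,0,2)[0];k=max(cs,key=cv2.contourArea);M=cv2.moments(k);return (M["m10"]/M["m00"],M["m01"]/M["m00"]),k
dark=lambda H:(H[...,2]<60)|((H[...,0]>20)&(H[...,0]<35)&(H[...,1]>120))
yel=lambda H:(H[...,0]>20)&(H[...,0]<35)&(H[...,1]>120)
red=lambda H:((H[...,0]<8)|(H[...,0]>172))&(H[...,1]>150)
for n,im,x in(("scene",s,(215,205,65,65)),("top",t,(360,205,75,90))):
    _,k=blob(im,*x,dark);r=cv2.minAreaRect(k);b=cv2.boxPoints(r)
    W=np.array([plane(n,*q,0.006) for q in b]);print(n,"panel",np.round(W[:,:2],4).tolist(),W.mean(0).round(4),[round(float(np.linalg.norm(W[i]-W[i-1])),4) for i in range(4)])
    c0,k=blob(im,*x,yel);bb=cv2.boxPoints(cv2.minAreaRect(k));W=np.array([plane(n,*q,0.036) for q in bb]);print(" rib",c0,W[:,:2].round(4).tolist())
ca,k1=blob(s,400,220,45,40,red);cb,k2=blob(t,175,195,45,40,red);print("cap",ca,cb,cv2.boundingRect(k1),cv2.boundingRect(k2),tri(ca,cb))
lite=lambda H:(H[...,1]<60)&(H[...,2]>150)
for n,im,x in(("scene",s,(288,235,40,32)),("top",t,(305,208,45,45))):
    _,k=blob(im,*x,lambda H:(H[...,2]>135)&(H[...,1]<60));e=cv2.fitEllipse(cv2.convexHull(k));print(n,"dish",e,plane(n,*e[0],0.016))
E
```

```text
scene panel [[0.5263, -0.2843], [0.3432, -0.2528], [0.3938, -0.1488], [0.569, -0.1883]] [ 0.4581 -0.2186  0.006 ] [0.105, 0.1858, 0.1156, 0.1796]
 rib (248.27207977207976, 234.29131054131054) [[0.4788, -0.2551], [0.4391, -0.2541], [0.4567, -0.1771], [0.4957, -0.1796]]
top panel [[0.3862, -0.1485], [0.5429, -0.1843], [0.5215, -0.2866], [0.3653, -0.2479]] [ 0.454  -0.2168  0.006 ] [0.1015, 0.1607, 0.1046, 0.1609]
 rib (399.0846456692913, 250.7755905511811) [[0.4491, -0.1752], [0.4724, -0.1814], [0.4547, -0.255], [0.4314, -0.2486]]
cap (419.2113821138211, 242.33441734417343) (197.48333333333332, 215.1642156862745) (410, 228, 18, 27) (187, 205, 22, 22) (array([0.53349311, 0.25331862, 0.0670723 ]), np.float64(0.0006454746021416948))
scene dish ((306.3151550292969, 250.90040588378906), (19.375019073486328, 26.391742706298828), 100.08954620361328) [ 0.51619239 -0.05165999  0.016     ]
top dish ((327.96002197265625, 228.43667602539062), (30.571983337402344, 31.117965698242188), 100.40689849853516) [ 0.51164626 -0.04963044  0.016     ]
```

View pics/crop0.png

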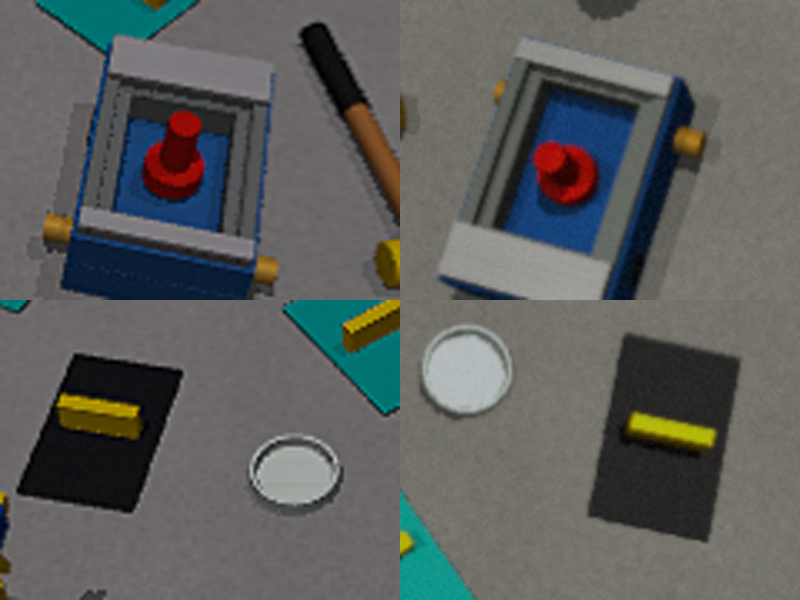

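The crop confirms black panel, dish, and cap knob leaning away from each camera only by parallax. Now the box frame, from the bright steel parts.

```bash
python3 - <<'E'
from h import *
k=[proj("scene",[0,0,0])]
s=cv2.imread("pics/scene0.png");t=cv2.imread("pics/top0.png")
print("knobtop",tri((422.2,231.6),(191.8,210)),plane("top",191.8,210,.116),plane("scene",422.2,231.6,.116))
vis=[]
for n,im,(x,y,w,h) in(("scene",s,(367,195,120,90)),("top",t,(140,155,140,105))):
    c=im[y:y+h,x:x+w];H=cv2.cvtColor(c,cv2.COLOR_BGR2HSV);
    print(n,"V lip samples",[ (H[j,i].tolist()) for i,j in ([(55,19),(45,70),(33,35),(10,80)] if n=="scene" else [(35,88),(65,22),(35,55),(95,90)])])
    for thr in (140,150,160):
        m=((H[...,2]>thr)&(H[...,1]<50)).astype(np.uint8)
        for k in cv2.findContours(m,0,2)[0]:
            if cv2.contourArea(k)>60:
                b=cv2.boxPoints(cv2.minAreaRect(k));print(n,thr,cv2.contourArea(k),(b+[x,y]).round(1).tolist())
    m=((H[...,0]>100)&(H[...,0]<130)&(H[...,1]>130)).astype(np.uint8)
E
```

```text
knobtop (array([0.53381984, 0.25374912, 0.11231422]), np.float64(8.823300528526004e-05)) [0.53283729 0.25271515 0.116     ] [0.53692553 0.2525319  0.116     ]
scene V lip samples [[138, 10, 126], [150, 6, 128], [90, 7, 74], [174, 12, 109]]
top V lip samples [[21, 12, 153], [20, 10, 147], [36, 16, 78], [23, 20, 115]]
top 140 900.5 [[153.2, 250.1], [158.0, 232.2], [212.6, 247.0], [207.7, 264.9]]
top 140 224.5 [[181.0, 173.7], [182.5, 167.9], [234.1, 181.5], [232.6, 187.3]]
top 150 571.0 [[154.8, 249.8], [159.7, 232.6], [211.8, 247.5], [206.9, 264.7]]
```

```bash
python3 - <<'E'
from h import *
s=cv2.imread("pics/scene0.png");t=cv2.imread("pics/top0.png")
R={}
for n,im,(x,y,w,h),thr in(("scene",s,(385,200,70,85),115),("top",t,(140,155,110,120),132)):
    V=cv2.medianBlur(im,3)[y:y+h,x:x+w];H=cv2.cvtColor(V,cv2.COLOR_BGR2HSV);m=((H[...,2]>thr)&(H[...,1]<45)).astype(np.uint8)
    for k in cv2.findContours(m,0,2)[0]:
        if cv2.contourArea(k)>100: b=cv2.boxPoints(cv2.minAreaRect(k))+[x,y];print(n,cv2.contourArea(k),b.round(1).tolist());R.setdefault(n,[]).append(b)
def order(b): # world at z=.095, returns list by (x lo/hi, y lo/hi)
    return b
for z in(.09,.098,.106):
  for n in R:
    for b in R[n]:
        W=np.array([plane(n,*q,z)[:2] for q in b]);print(z,n,W.round(4).tolist())
E
```

```text
scene 223.5 [[390.3, 261.7], [391.3, 256.5], [442.8, 266.8], [441.8, 272.0]]
scene 482.0 [[399.3, 215.9], [401.3, 204.8], [448.7, 213.4], [446.7, 224.5]]
top 1000.0 [[152.9, 249.8], [158.2, 231.2], [212.6, 246.8], [207.3, 265.4]]
top 303.5 [[180.5, 174.0], [182.2, 167.4], [234.5, 181.2], [232.7, 187.8]]
0.09 scene [[0.6131, 0.163], [0.5967, 0.1677], [0.6319, 0.2928], [0.6477, 0.287]]
0.09 scene [[0.4568, 0.2074], [0.4148, 0.2189], [0.4509, 0.345], [0.4914, 0.3312]]
0.09 top [[0.4484, 0.3445], [0.491, 0.335], [0.4549, 0.2087], [0.4132, 0.219]]
0.09 top [[0.6262, 0.2921], [0.6424, 0.2891], [0.6073, 0.1651], [0.5915, 0.1685]]
0.098 scene [[0.619, 0.1613], [0.6027, 0.1659], [0.6376, 0.29], [0.6533, 0.2843]]
0.098 scene [[0.464, 0.2053], [0.4224, 0.2167], [0.4582, 0.3418], [0.4984, 0.3281]]
0.098 top [[0.447, 0.3414], [0.4893, 0.3321], [0.4535, 0.2068], [0.4121, 0.217]]
0.098 top [[0.6234, 0.2895], [0.6394, 0.2865], [0.6046, 0.1635], [0.5889, 0.1669]]
0.106 scene [[0.6249, 0.1596], [0.6087, 0.1642], [0.6433, 0.2872], [0.6589, 0.2815]]
0.106 scene [[0.4713, 0.2032], [0.43, 0.2145], [0.4655, 0.3385], [0.5053, 0.3249]]
0.106 top [[0.4456, 0.3384], [0.4876, 0.3291], [0.452, 0.2049], [0.411, 0.215]]
0.106 top [[0.6205, 0.2869], [0.6364, 0.2839], [0.6019, 0.1619], [0.5864, 0.1653]]
```

Estimates, checked against the given sizes:

- **Box:** origin (0.535, 0.253), yaw −15.85°. Lip to catch measures 143.5 mm, against 142 mm given.
- **Ledges:** about 71–72 mm above the bench.
- **Panel:** centre (0.454, −0.217), yaw −13.4°.
- **Dish:** (0.513, −0.050).

Next is a helper that turns a target into a tool-frame shift.

```bash
cat > to.py <<'E'
# usage: to.py x y z [yaw_deg_of_tool_x] [pitch_deg about tool x] : shift(mm) and turn in the tool axes
import sys,numpy as np
from bench import ctrl
from scipy.spatial.transform import Rotation as R
s=ctrl.get_state();a=[float(v) for v in sys.argv[1:]];C=R.from_rotvec(s["tool_rot"])
if len(a)>3:
    c,n=np.cos(np.radians(a[3])),np.sin(np.radians(a[3]))
    T=R.from_matrix(np.array([[c,n,0],[n,-c,0],[0,0,-1]]).T.T)
    if len(a)>4:T=T*R.from_rotvec([np.radians(a[4]),0,0])
else:T=C
print("t",s["time"],"pos",s["position"].round(4),"f",s["ft_force"].round(1),"w",round(s["grip_width"],3));m=C.as_matrix();print("tool x",m[:,0].round(3),"y",m[:,1].round(3),"z",m[:,2].round(3))
print("shift mm",(C.inv().apply(np.array(a[:3])-s["position"])*1000).round(1),"turn",(C.inv()*T).as_rotvec().round(3))
E
python3 to.py .535 .2532 .19; python3 to.py .38 .36 .22
```

```text
t 0.1 pos [0.1675 0.6275 0.2216] f [-0.7  0.1  0.5] w 0.998
tool x [-0.966  0.258 -0.   ] y [ 0.258  0.966 -0.002] z [-0.    -0.002 -1.   ]
shift mm [-451.5 -266.9   32.1] turn [0. 0. 0.]
t 0.1 pos [0.1675 0.6275 0.2216] f [-0.7  0.1  0.5] w 0.998
tool x [-0.966  0.258 -0.   ] y [ 0.258  0.966 -0.002] z [-0.    -0.002 -1.   ]
shift mm [-274.3 -203.7    2. ] turn [0. 0. 0.]
```

```bash
python3 -m creep '[[[0.5,-274,-204,2,0,0,0],[0.5,-274,-204,2,0,0,0],[0.5,-274,-204,2,0,0,0],[0.5,-274,-204,2,0,0,0],[0.5,-274,-204,2,0,0,0]]]'; python3 -m creep '[[[0.5,-200,-90,32,0,0,0],[0.5,-200,-90,32,0,0,0],[0.5,-200,-90,32,0,0,0],[0.5,-200,-90,32,0,0,0],[0.5,-200,-90,32,0,0,0]]]';python3 to.py .535 .2532 .13
```

```text
time: 0.6
position: [0.3238, 0.4301, 0.2208]
tool_rot: [-0.408, -3.115, 0.0]
ft_force: [0.3, 0.3, 0.3]
grip_width: 0.632
time: 1.1
position: [0.4964, 0.288, 0.1881]
tool_rot: [0.419, 3.112, -0.005]
ft_force: [0.5, 0.7, -0.0]
grip_width: 0.497
t 1.1 pos [0.4964 0.288  0.1881] f [ 0.5  0.7 -0. ] w 0.497
tool x [-0.964  0.265 -0.001] y [ 0.265  0.964 -0.003] z [ 0.001 -0.003 -1.   ]
shift mm [-46.4 -23.2  58.2] turn [0. 0. 0.]
```

```bash
python3 -m creep '[[[0.5,-45,-20,45,0,0,0],[0.5,-45,-20,45,0,0,0],[0.5,-45,-20,45,0,0,0],[0.5,-45,-20,45,0,0,0]]]'; python3 to.py .535 .2532 .083 164.15
```

```text
time: 1.5
position: [0.5303, 0.264, 0.1442]
tool_rot: [-0.407, -3.114, -0.001]
ft_force: [-0.9, 0.5, -0.2]
grip_width: 0.5
t 1.5 pos [0.5303 0.264  0.1442] f [-0.9  0.5 -0.2] w 0.5
tool x [-0.966  0.257  0.001] y [0.257 0.966 0.   ] z [-0.001  0.001 -1.   ]
shift mm [-7.4 -9.2 61.2] turn [ 0.    -0.001  0.017]
```

```bash
python3 -m creep '[[[0.5,-7,-9,10,0,0,0],[0.5,-7,-9,40,0,0,0.017],[0.5,-7,-9,61,0,0,0.017],[0.5,-7,-9,61,0,0,0.017],[0.5,-7,-9,61,0,0,0.017]]]';python3 -m creep '[[[0,0,0,0,0,0,0],[0,0,0,0,0,0,0],[0,0,0,0,0,0,0],[0,0,0,0,0,0,0]]]' 20; python3 to.py .535 .2532 .083 164.15
```

```text
time: 2.0
position: [0.5355, 0.2527, 0.0838]
tool_rot: [0.433, 3.111, 0.001]
ft_force: [-0.8, 0.5, 0.4]
grip_width: 0.499
time: 2.4
position: [0.5363, 0.2526, 0.0842]
tool_rot: [0.435, 3.11, 0.002]
ft_force: [-0.6, 0.8, 2.8]
grip_width: 0.294
t 2.4 pos [0.5363 0.2526 0.0842] f [-0.6  0.8  2.8] w 0.294
tool x [-0.962  0.274 -0.001] y [0.274 0.962 0.002] z [ 0.002  0.001 -1.   ]
shift mm [1.4 0.2 1.1] turn [ 0.002  0.001 -0.001]
```

The opening reads 25.6 mm, so the knob is held. Lifting straight up.

```bash
python3 -m creep '[[[0,0,0,-20,0,0,0],[0,0,0,-50,0,0,0],[0,0,0,-85,0,0,0],[0,0,0,-95,0,0,0],[0,0,0,-95,0,0,0]]]'; python3 to.py .513 -.0505 .10
```

```text
time: 2.9
position: [0.5367, 0.2526, 0.1799]
tool_rot: [0.435, 3.108, 0.004]
ft_force: [-0.6, 0.3, -0.2]
grip_width: 0.295
t 2.9 pos [0.5367 0.2526 0.1799] f [-0.6  0.3 -0.2] w 0.295
tool x [-0.962  0.274 -0.003] y [0.274 0.962 0.003] z [ 0.003  0.002 -1.   ]
shift mm [ -60.1 -298.2   79.2] turn [0. 0. 0.]
```

```bash
python3 -m creep '[[[0,-60,-298,0,0,0,0],[0,-60,-298,0,0,0,0],[0,-60,-298,0,0,0,0],[0,-60,-298,0,0,0,0],[0,-60,-298,0,0,0,0]]]';python3 -m creep '[[[0,-12,-58,60,0,0,0],[0,-12,-58,60,0,0,0],[0,-12,-58,60,0,0,0],[0,-12,-58,60,0,0,0],[0,-12,-58,60,0,0,0]]]'; python3 to.py .513 -.0505 .055
python3 - <<'E'
from h import *
a=ctrl.get_image("scene");b=ctrl.get_image("top")
c=lambda im,x,y,w,h:cv2.resize(im[y:y+h,x:x+w],(400,300),interpolation=cv2.INTER_CUBIC)
cv2.imwrite("pics/cap1.png",np.hstack([c(a,248,205,120,90),c(b,270,185,120,90)])[:,:,::-1])
E
```

```text
time: 3.4
position: [0.5142, 0.001, 0.1761]
tool_rot: [-0.434, -3.109, 0.001]
ft_force: [1.1, -0.2, -0.4]
grip_width: 0.289
time: 3.9
position: [0.5119, -0.0547, 0.1181]
tool_rot: [0.432, 3.112, 0.001]
ft_force: [0.4, -0.6, -0.1]
grip_width: 0.289
t 3.9 pos [ 0.5119 -0.0547  0.1181] f [ 0.4 -0.6 -0.1] w 0.289
tool x [-0.962  0.272 -0.   ] y [0.272 0.962 0.   ] z [ 0.  0. -1.]
shift mm [ 0.1  4.3 63.1] turn [0. 0. 0.]
```

View pics/cap1.png

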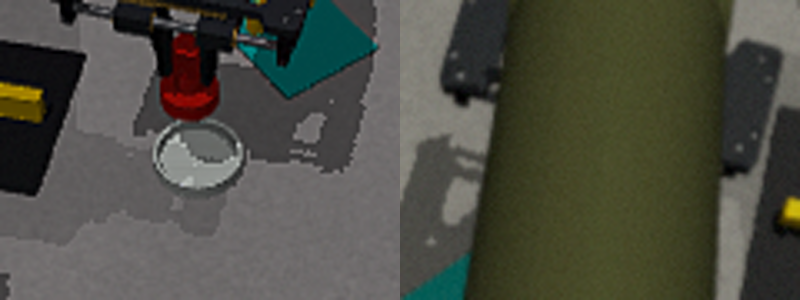

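The cap hangs upright with its rim at scene crop (190,105). The dish is at (198,155) below it, so the 4 mm correction agrees. Lowering.

```bash
python3 -m creep '[[[0,0,4,25,0,0,0],[0,0,4,50,0,0,0],[0,0,4,65,0,0,0],[0,0,4,73,0,0,0],[0,0,4,77,0,0,0]]]'; python3 -m creep '[[[0,0,0,1,0,0,0],[0,0,0,2,0,0,0],[0,0,0,2,0,0,0]]]';python3 to.py .513 -.0505 .04
```

```text
time: 4.5
position: [0.5129, -0.0515, 0.041]
tool_rot: [0.433, 3.112, 0.0]
ft_force: [0.4, -0.7, 0.2]
grip_width: 0.292
time: 4.8
position: [0.5135, -0.0521, 0.0402]
tool_rot: [0.434, 3.11, 0.001]
ft_force: [-1.6, 0.6, 2.8]
grip_width: 0.288
t 4.8 pos [ 0.5135 -0.0521  0.0402] f [-1.6  0.6  2.8] w 0.288
tool x [-0.962  0.274 -0.002] y [0.274 0.962 0.001] z [ 0.002  0.001 -1.   ]
shift mm [0.9 1.4 0.2] turn [0. 0. 0.]
```

```bash
python3 -m creep '[[[0.6,0,0,0,0,0,0],[0.6,0,0,0,0,0,0],[0.6,0,0,0,0,0,0]]]'; python3 -m creep '[[[0.6,0,0,-30,0,0,0],[0.6,0,0,-80,0,0,0],[0.6,0,0,-120,0,0,0],[0.6,0,0,-120,0,0,0],[0.6,0,0,-120,0,0,0]]]'; python3 to.py .454 -.2168 .12 76.6;python3 to.py .454 -.2168 .12 -103.4; python3 -c "
from bench import ctrl;print(ctrl.get_state()['joint_positions'].round(2))"
```

```text
time: 5.1
position: [0.5127, -0.0524, 0.0392]
tool_rot: [0.435, 3.111, 0.0]
ft_force: [-0.1, 0.2, 0.5]
grip_width: 0.481
time: 5.6
position: [0.5133, -0.0523, 0.16]
tool_rot: [0.435, 3.109, 0.001]
ft_force: [-0.6, 0.8, -0.3]
grip_width: 0.597
t 5.6 pos [ 0.5133 -0.0523  0.16  ] f [-0.6  0.8 -0.3] w 0.597
tool x [-0.962  0.274 -0.002] y [0.274 0.962 0.001] z [ 0.002  0.001 -1.   ]
shift mm [  12.  -174.5   39.7] turn [3.000e-03 1.000e-03 1.527e+00]
t 5.6 pos [ 0.5133 -0.0523  0.16  ] f [-0.6  0.8 -0.3] w 0.597
tool x [-0.962  0.274 -0.002] y [0.274 0.962 0.001] z [ 0.002  0.001 -1.   ]
shift mm [  12.  -174.5   39.7] turn [-1.000e-03  3.000e-03 -1.615e+00]
[-0.44  0.07  0.51  1.88 -0.04  1.19  1.38]
```

```bash
python3 -m creep '[[[0.6,12,-60,20,0,0,0.7],[0.6,12,-60,20,0,0,0.7],[0.6,12,-110,20,0,0,0.7],[0.6,12,-150,20,0,0,0.7],[0.6,12,-174,20,0,0,0.75]]]';  python3 to.py .454 -.2168 .12 76.6; python3 -c "
from bench import ctrl;print(ctrl.get_state()['joint_positions'].round(2))"
python3 - <<'E'
from h import *
a=ctrl.get_image("scene")
cv2.imwrite("pics/s2.png",cv2.resize(a[170:320,200:400],(800,600),interpolation=cv2.INTER_CUBIC)[:,:,::-1])
E
```

```text
time: 6.1
position: [0.4506, -0.2194, 0.1374]
tool_rot: [-1.557, -2.726, 0.003]
ft_force: [0.9, 0.7, -0.5]
grip_width: 0.601
t 6.1 pos [ 0.4506 -0.2194  0.1374] f [ 0.9  0.7 -0.5] w 0.601
tool x [-0.508  0.861  0.001] y [ 0.861  0.508 -0.003] z [-0.003 -0.    -1.   ]
shift mm [ 0.5  4.3 17.4] turn [-0.003 -0.     0.767]
[-0.27  0.07  0.7   1.94 -0.05  1.15  0.98]
```

View pics/s2.png

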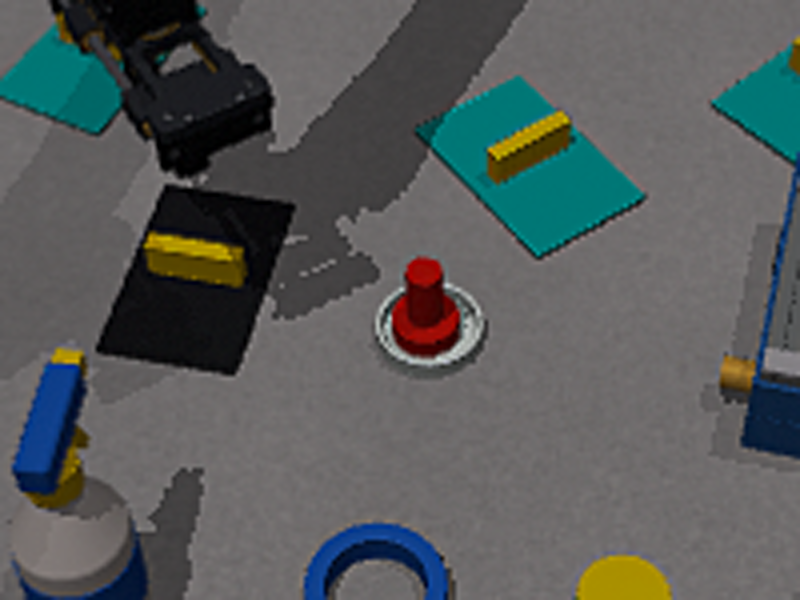

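The cap stands upright in the dish, at crop (425,310). The panel's corners are at crop (165,185), (295,204), (236,374), (98,350), which I use as a cross-check on its pose.

```bash
python3 - <<'E'
from h import *
W=np.array([plane("scene",200+u/4,170+v/4,.006) for u,v in((165,185),(295,204),(236,374),(98,350))])
print(W.round(4).tolist(),W.mean(0),[np.linalg.norm(W[i]-W[i-1]).round(4) for i in range(4)])
d=W[2]+W[3]-W[0]-W[1];print(np.degrees(np.arctan2(d[1],d[0])))
E
python3 -m creep '[[[0.6,0,4,0,0,0,0.767],[0.6,0,4,0,0,0,0.767],[0.6,0,4,0,0,0,0.767],[0.6,0,4,0,0,0,0.767],[0.6,0,4,0,0,0,0.767]]]';python3 to.py .455 -.217 .06 76.6
```

```text
[[0.3713, -0.2477, 0.006], [0.3928, -0.1486, 0.006], [0.5497, -0.1833, 0.006], [0.5266, -0.2813, 0.006]] [ 0.46010953 -0.2152408   0.006     ] [np.float64(0.1589), np.float64(0.1013), np.float64(0.1606), np.float64(0.1007)]
-12.350886032706452
time: 6.65
position: [0.4557, -0.2136, 0.1372]
tool_rot: [-2.442, -1.972, 0.004]
ft_force: [-0.4, -0.2, -0.9]
grip_width: 0.601
t 6.65 pos [ 0.4557 -0.2136  0.1372] f [-0.4 -0.2 -0.9] w 0.601
tool x [ 0.211  0.978 -0.   ] y [ 0.978 -0.211 -0.003] z [-0.003  0.    -1.   ]
shift mm [-3.4  0.3 77.2] turn [-0.003  0.     0.022]
```

Top and scene agree to about ±2.5 mm, with the same offset on dish and knob top, so I use the mean: (0.457, −0.216), yaw −13°. That offset also raises the ledge estimate to about 75 mm. Now I descend on the rib.

```bash
python3 -m creep '[[[0.6,-2,2,40,0.003,0,0.015],[0.6,-2,2,77,0.003,0,0.015],[0.6,-2,2,100,0.003,0,0.015],[0.6,-2,2,115,0.003,0,0.015],[0.6,-2,2,124,0.003,0,0.015]]]';python3 -m creep '[[[0.6,0,0,2,0,0,0],[0.6,0,0,2,0,0,0]]]';python3 to.py .457 -.216 .0105 77
```

```text
time: 7.15
position: [0.4569, -0.2161, 0.013]
tool_rot: [-2.45, -1.959, 0.007]
ft_force: [-0.2, -0.3, 0.9]
grip_width: 0.601
time: 7.35
position: [0.4587, -0.2168, 0.0134]
tool_rot: [-2.452, -1.961, 0.002]
ft_force: [0.0, -0.2, -0.8]
grip_width: 0.601
t 7.35 pos [ 0.4587 -0.2168  0.0134] f [ 0.  -0.2 -0.8] w 0.601
tool x [ 0.22   0.975 -0.   ] y [ 0.975 -0.22  -0.002] z [-0.002  0.    -1.   ]
shift mm [ 0.4 -1.9  2.9] turn [-0.002  0.     0.005]
```

```bash
python3 -m creep '[[[0.6,0,-1,2.5,0,0,0],[0.3,0,-1,2.5,0,0,0],[0,0,-1,2.5,0,0,0],[0,0,-1,2.5,0,0,0],[0,0,-1,2.5,0,0,0]]]' 45;python3 -m creep '[[[0,0,0,0,0,0,0],[0,0,0,0,0,0,0]]]';python3 to.py .457 -.216 .15 77
```

```text
time: 7.85
position: [0.4576, -0.2164, 0.0108]
tool_rot: [-2.452, -1.961, 0.002]
ft_force: [-0.2, -0.2, -0.1]
grip_width: 0.324
time: 8.05
position: [0.4573, -0.2164, 0.0106]
tool_rot: [-2.452, -1.96, 0.003]
ft_force: [0.2, -0.2, -0.8]
grip_width: 0.153
t 8.05 pos [ 0.4573 -0.2164  0.0106] f [ 0.2 -0.2 -0.8] w 0.153
tool x [0.22  0.975 0.   ] y [ 0.975 -0.22  -0.003] z [-0.003  0.001 -1.   ]
shift mm [   0.3   -0.8 -139.4] turn [-0.003 -0.     0.005]
```

```bash
python3 -m creep '[[[0,0,0,-15,0,0,0],[0,0,0,-60,0,0,0],[0,0,0,-110,0,0,0],[0,0,0,-150,0,0,0],[0,0,0,-170,0,0,0]]]';python3 -m creep '[[[0,0,0,-5,0,0,0],[0,0,0,-5,0,0,0]]]'; python3 to.py .535 .2525 .19 74.15
python3 - <<'E'
from h import *
a=ctrl.get_image("scene")
cv2.imwrite("pics/s3.png",cv2.resize(a[120:270,180:380],(800,600),interpolation=cv2.INTER_CUBIC)[:,:,::-1])
E
```

```text
time: 8.55
position: [0.4593, -0.2177, 0.1853]
tool_rot: [2.453, 1.959, 0.004]
ft_force: [0.3, -0.6, -2.3]
grip_width: 0.16
time: 8.75
position: [0.4579, -0.2166, 0.1861]
tool_rot: [-2.452, -1.96, 0.001]
ft_force: [0.3, 0.1, -2.5]
grip_width: 0.162
t 8.75 pos [ 0.4579 -0.2166  0.1861] f [ 0.3  0.1 -2.5] w 0.162
tool x [0.22  0.975 0.001] y [ 0.975 -0.22  -0.002] z [-0.002  0.001 -1.   ]
shift mm [474.5 -28.1  -3.6] turn [-0.002 -0.001  0.055]
```

View pics/s3.png

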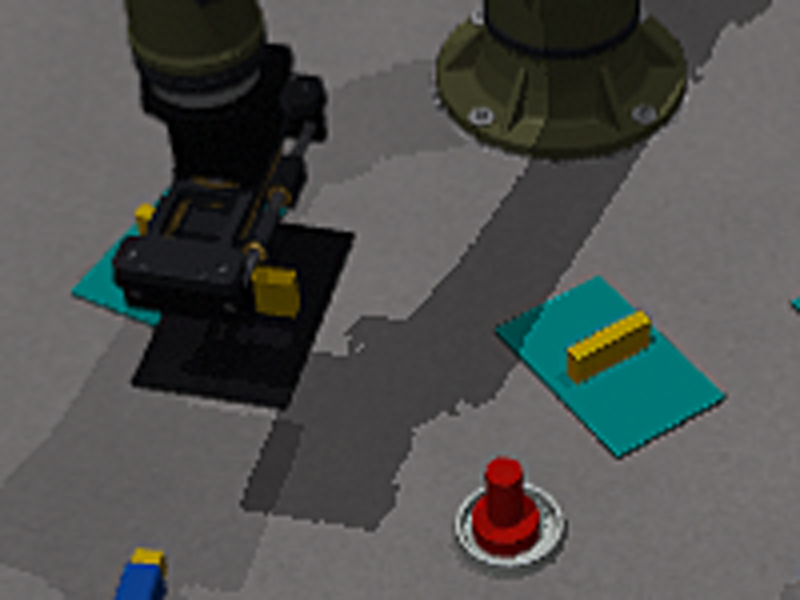

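The panel is held level, with corners at crop (133,383), (288,406), (354,232). Measuring its offset in the hand.

```bash
python3 - <<'E'
from h import *
A,B,C=[plane("scene",180+u/4,120+v/4,.1815)[:2] for u,v in((133,383),(288,406),(354,232))]
print(A,B,C,np.linalg.norm(A-B),np.linalg.norm(B-C),"mid",(A+C)/2,"yaw",np.degrees(np.arctan2(*(B-C)[::-1])),np.degrees(np.arctan2(*(B-A)[::-1]))-90)
ax=np.array([.975,-.22]);print("offset panel x,y mm",((A+C)/2-[.4579,-.2166])@ax*1e3,((A+C)/2-[.4579,-.2166])@np.array([.22,.975])*1e3)
E
python3 -m creep '[[[0,240,-14,-5,0,0,0.03],[0,240,-14,-5,0,0,0.03],[0,240,-14,-5,0,0,0.03],[0,240,-14,-5,0,0,0.03],[0,240,-14,-5,0,0,0.03]]]'
python3 -m creep '[[[0,200,-14,0,0,0,0.025],[0,200,-14,0,0,0,0.025],[0,200,-14,0,0,0,0.025],[0,200,-14,0,0,0,0.025],[0,200,-14,0,0,0,0.025]]]'; python3 to.py .535 .2525 .19 74.15
```

```text
[ 0.52804001 -0.28168956] [ 0.54954558 -0.18326654] [ 0.39353415 -0.14964504] 0.10074512189790094 0.1595931412139197 mid [ 0.46078708 -0.2156673 ] yaw -12.161623198587645 -12.325495461533052
offset panel x,y mm 2.6097063981014528 1.5445416608738354
time: 9.3
position: [0.4957, 0.0238, 0.1885]
tool_rot: [-2.478, -1.925, 0.008]
ft_force: [0.2, 0.2, -2.1]
grip_width: 0.153
time: 9.8
position: [0.5309, 0.227, 0.1872]
tool_rot: [-2.491, -1.904, 0.007]
ft_force: [0.0, 0.5, -2.6]
grip_width: 0.156
t 9.8 pos [0.5309 0.227  0.1872] f [ 0.   0.5 -2.6] w 0.156
tool x [0.262 0.965 0.   ] y [ 0.965 -0.262 -0.008] z [-0.007  0.002 -1.   ]
shift mm [25.7 -2.7 -2.7] turn [-0.008 -0.     0.011]
```

Box origin corrected for the camera offset is (0.5363, 0.252), ledge about 75.5 mm. I tilt 8°, stay short of the lip, and lower until I feel the ledge.

```bash
python3 to.py .5532 .2467 .15 74.15 -8
```

```text
t 9.8 pos [0.5309 0.227  0.1872] f [ 0.   0.5 -2.6] w 0.156
tool x [0.262 0.965 0.   ] y [ 0.965 -0.262 -0.008] z [-0.007  0.002 -1.   ]
shift mm [24.8 16.7 37.1] turn [-0.147 -0.001  0.011]
```

```bash
python3 -m creep '[[[0,12,10,0,-0.07,0,0.01],[0,25,17,10,-0.147,0,0.011],[0,25,17,20,-0.147,0,0.011],[0,25,17,25,-0.147,0,0.011],[0,25,17,25,-0.147,0,0.011]]]'; python3 -m creep '[[[0,0,0,0,0,0,0],[0,0,0,0,0,0,0]]]';python3 to.py .5532 .2467 .105 74.15 -8
python3 - <<'E'
from h import *
a=ctrl.get_image("scene")
cv2.imwrite("pics/s4.png",cv2.resize(a[150:300,330:530],(800,600),interpolation=cv2.INTER_CUBIC)[:,:,::-1])
E
```

```text
time: 10.3
position: [0.5555, 0.2351, 0.1634]
tool_rot: [2.425, 1.808, 0.123]
ft_force: [0.3, -1.6, -1.7]
grip_width: 0.157
time: 10.5
position: [0.5572, 0.2363, 0.1661]
tool_rot: [2.424, 1.807, 0.132]
ft_force: [0.2, -0.2, -1.6]
grip_width: 0.155
t 10.5 pos [0.5572 0.2363 0.1661] f [ 0.2 -0.2 -1.6] w 0.155
tool x [0.286 0.958 0.001] y [ 0.948 -0.283  0.144] z [ 0.138 -0.04  -0.99 ]
shift mm [  8.7 -15.5  59.5] turn [ 0.005  0.001 -0.013]
```

View pics/s4.png

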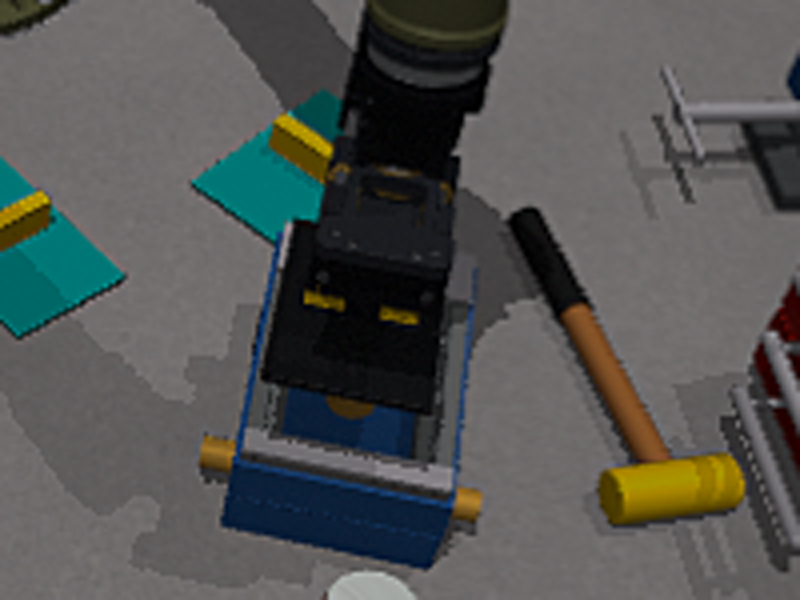

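The tilted panel is above the hatch. Its +x edge runs from crop (262,378) to (435,410), and it sits about 9 mm to −y, as the state says. Correcting and descending.

```bash
python3 -m creep '[[[0,8.7,-14,20,0.005,0,-0.013],[0,8.7,-14,44,0.005,0,-0.013],[0,8.7,-14,44,0.005,0,-0.013],[0,8.7,-14,44,0.005,0,-0.013]]]'; python3 to.py .5532 .2467 .105 74.15 -8
```

```text
time: 10.95
position: [0.5521, 0.2472, 0.1205]
tool_rot: [2.414, 1.826, 0.125]
ft_force: [0.2, -0.5, -1.7]
grip_width: 0.157
t 10.95 pos [0.5521 0.2472 0.1205] f [ 0.2 -0.5 -1.7] w 0.157
tool x [ 0.272  0.962 -0.002] y [ 0.953 -0.27   0.139] z [ 0.133 -0.039 -0.99 ]
shift mm [-0.2 -0.9 15.5] turn [-0.     0.001  0.001]
```

```bash
python3 -m creep '[[[0,0,-1,8,0,0,0],[0,0,-2,15,0,0,0],[0,0,-2,17,0,0,0],[0,0,-2,17,0,0,0]]]'; for i in 1; do python3 -m creep '[[[0,0,-0.3,2,0,0,0],[0,0,-0.3,2,0,0,0]]]'; done
```

```text
time: 11.35
position: [0.552, 0.2474, 0.1026]
tool_rot: [2.414, 1.827, 0.125]
ft_force: [-0.1, 0.3, -2.2]
grip_width: 0.155
time: 11.55
position: [0.5521, 0.2476, 0.1009]
tool_rot: [2.414, 1.827, 0.126]
ft_force: [0.2, 0.4, -1.9]
grip_width: 0.159
```

```bash
python3 -m creep '[[[0,0,-0.3,2,0,0,0],[0,0,-0.3,2,0,0,0]]]'; python3 -m creep '[[[0,0,-0.3,2,0,0,0],[0,0,-0.3,2,0,0,0]]]'
```

```text
time: 11.75
position: [0.552, 0.2476, 0.0987]
tool_rot: [2.414, 1.827, 0.125]
ft_force: [0.3, 0.7, -2.4]
grip_width: 0.158
time: 11.95
position: [0.5519, 0.2475, 0.0966]
tool_rot: [2.414, 1.827, 0.125]
ft_force: [0.8, -0.3, -2.2]
grip_width: 0.162
```

No contact yet at a TCP height of 96.6 mm. I continue in 1.5 mm steps.

```bash
python3 -m creep '[[[0,0,-0.2,1.5,0,0,0],[0,0,-0.2,1.5,0,0,0]]]'; python3 -m creep '[[[0,0,-0.2,1.5,0,0,0],[0,0,-0.2,1.5,0,0,0]]]'
```

```text
time: 12.15
position: [0.5519, 0.2476, 0.0951]
tool_rot: [2.414, 1.827, 0.125]
ft_force: [-0.1, 0.5, -2.5]
grip_width: 0.153
time: 12.35
position: [0.5522, 0.2477, 0.0938]
tool_rot: [2.414, 1.827, 0.126]
ft_force: [0.1, 0.2, -0.7]
grip_width: 0.158
```

```bash
python3 -m creep '[[[0,0,-0.1,1,0,0,0],[0,0,-0.1,1,0,0,0]]]'; python3 to.py .5522 .2477 .0935 74.15 -8
```

```text
time: 12.55
position: [0.5524, 0.2477, 0.0934]
tool_rot: [2.414, 1.827, 0.127]
ft_force: [-0.1, -0.2, 1.2]
grip_width: 0.16
t 12.55 pos [0.5524 0.2477 0.0934] f [-0.1 -0.2  1.2] w 0.16
tool x [ 0.272  0.962 -0.001] y [ 0.953 -0.269  0.139] z [ 0.133 -0.038 -0.99 ]
shift mm [-0.1 -0.2 -0.1] turn [-0.     0.     0.002]
```

Contact is at a TCP height of 93.7 mm, which puts the ledges at about 72 mm, inside the allowed range. I raise 1 mm and slide to −x under the lip towards the shoe.

```bash
python3 -m creep '[[[0,0,0,-1,0,0,0],[0,0,-5,-1.7,0,0,0],[0,0,-9,-2.3,0,0,0],[0,0,-12.7,-2.8,0,0,0],[0,0,-12.7,-2.8,0,0,0]]]'; python3 -m creep '[[[0,0,-2,-0.3,0,0,0],[0,0,-4,-0.6,0,0,0],[0,0,-4,-0.6,0,0,0]]]';python3 to.py .5522 .2477 .0935 74.15 -8
```

```text
time: 13.05
position: [0.5387, 0.2517, 0.0937]
tool_rot: [2.414, 1.829, 0.125]
ft_force: [-0.7, 0.3, -0.5]
grip_width: 0.154
time: 13.35
position: [0.5364, 0.2522, 0.0942]
tool_rot: [2.413, 1.827, 0.128]
ft_force: [3.4, -1.0, -2.7]
grip_width: 0.155
t 13.35 pos [0.5364 0.2522 0.0942] f [ 3.4 -1.  -2.7] w 0.155
tool x [ 0.272  0.962 -0.001] y [ 0.953 -0.269  0.14 ] z [ 0.135 -0.039 -0.99 ]
shift mm [-0.1 16.2  2.9] turn [0.001 0.    0.002]
```

The reaction is 3.5 N, which matches the shoe's spring 2–3 mm in. Pushing about 8 mm further.

```bash
python3 -m creep '[[[0,0,-3,-0.4,0,0,0],[0,0,-6,-0.8,0,0,0],[0,0,-9,-1.2,0,0,0],[0,0,-9,-1.2,0,0,0]]]';python3 to.py .5522 .2477 .0935 74.15 -8
```

```text
time: 13.75
position: [0.5287, 0.2544, 0.0945]
tool_rot: [2.412, 1.826, 0.13]
ft_force: [7.1, -1.8, -3.6]
grip_width: 0.157
t 13.75 pos [0.5287 0.2544 0.0945] f [ 7.1 -1.8 -3.6] w 0.157
tool x [0.272 0.962 0.   ] y [ 0.953 -0.269  0.142] z [ 0.137 -0.039 -0.99 ]
shift mm [-0.  24.   4.5] turn [ 0.003 -0.     0.002]
```

Shoe at about 9.6 mm (7.3 N). I rotate the panel flat about its hooked edge.

```bash
python3 -m creep '[[[0,0,0.3,2.8,0.035,0,0],[0,0,0.6,5.6,0.071,0,0],[0,0,0.7,8.6,0.107,0,0],[0,0,0.8,10.5,0.13,0,0],[0,0,0.8,11,0.138,0,0]]]';python3 -m creep '[[[0,0,0,0,0,0,0],[0,0,0,0,0,0,0]]]'; python3 to.py .531 .2535 .0827 74.15 0
```

```text
time: 14.25
position: [0.5318, 0.2535, 0.0835]
tool_rot: [2.504, 1.892, 0.005]
ft_force: [8.0, -0.3, -3.0]
grip_width: 0.155
time: 14.45
position: [0.5318, 0.2536, 0.0837]
tool_rot: [2.502, 1.892, 0.006]
ft_force: [7.8, -1.2, -3.2]
grip_width: 0.158
t 14.45 pos [0.5318 0.2536 0.0837] f [ 7.8 -1.2 -3.2] w 0.158
tool x [0.272 0.962 0.   ] y [ 0.962 -0.272  0.006] z [ 0.006 -0.001 -1.   ]
shift mm [-0.3 -0.7  0.9] turn [ 0.006 -0.     0.001]
```

```bash
python3 -m creep '[[[0,0,0,1,0.006,0,0],[0,0,0,1.5,0.006,0,0],[0,0,0,1.5,0.006,0,0]]]'; python3 -m creep '[[[0,0,0,1,0,0,0],[0,0,0,1,0,0,0]]]'; python3 to.py .531 .2535 .0827 74.15 0
python3 - <<'E'
from h import *
a=ctrl.get_image("scene")
cv2.imwrite("pics/s5.png",cv2.resize(a[180:285,360:500],(800,600),interpolation=cv2.INTER_CUBIC)[:,:,::-1])
E
```

```text
time: 14.75
position: [0.5318, 0.2536, 0.0828]
tool_rot: [-2.505, -1.895, -0.001]
ft_force: [6.3, -1.7, 0.5]
grip_width: 0.162
time: 14.95
position: [0.5318, 0.2536, 0.0827]
tool_rot: [-2.505, -1.894, -0.001]
ft_force: [5.0, -1.8, 4.4]
grip_width: 0.16
t 14.95 pos [0.5318 0.2536 0.0827] f [ 5.  -1.8  4.4] w 0.16
tool x [0.272 0.962 0.001] y [ 0.962 -0.272 -0.   ] z [-0.     0.001 -1.   ]
shift mm [-0.3 -0.8  0. ] turn [-0.    -0.001  0.001]
```

View pics/s5.png

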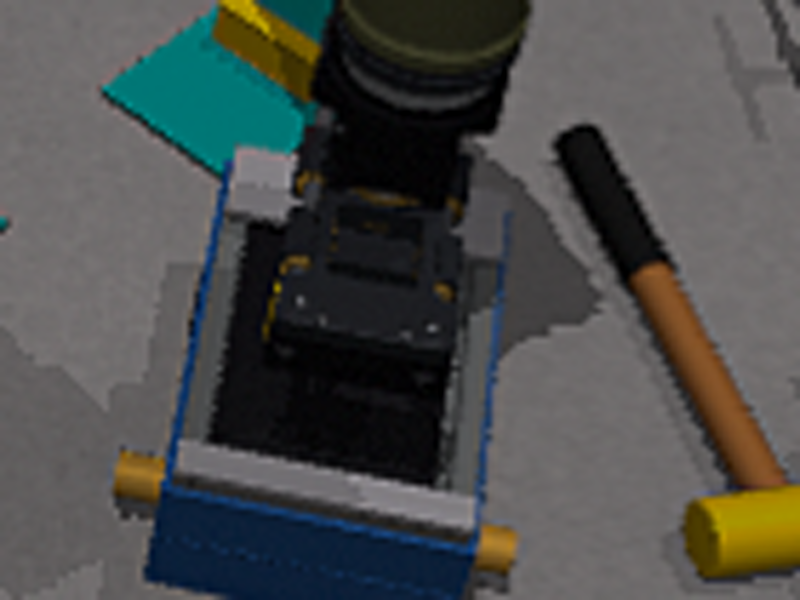

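Bedded level on the ledges, with about 6 N down and the panel below the catch at crop (320,480). I ease it forward with the spring and then open.

```bash
python3 -m creep '[[[0,0,2,-0.5,0,0,0],[0,0,4,-0.5,0,0,0],[0,0,6,-0.5,0,0,0],[0,0,6,-0.5,0,0,0]]]'; python3 -m creep '[[[0.5,0,0,0,0,0,0],[0.5,0,0,0,0,0,0],[0.5,0,0,0,0,0,0],[0.5,0,0,0,0,0,0]]]';python3 to.py .5382 .2515 .0827 74.15 0
```

```text
time: 15.4
position: [0.5339, 0.2531, 0.0827]
tool_rot: [-2.5, -1.894, 0.008]
ft_force: [-4.2, -1.7, 10.4]
grip_width: 0.156
time: 15.8
position: [0.5342, 0.2526, 0.0805]
tool_rot: [-2.502, -1.894, 0.009]
ft_force: [0.2, 0.7, 0.3]
grip_width: 0.426
t 15.8 pos [0.5342 0.2526 0.0805] f [0.2 0.7 0.3] w 0.426
tool x [ 0.271  0.962 -0.002] y [ 0.962 -0.271 -0.006] z [-0.007 -0.    -1.   ]
shift mm [ 0.1  4.2 -2.3] turn [-0.006  0.002  0.002]
```

The easing met resistance after 2 mm. I back off and look.

```bash
python3 -m creep '[[[0.5,0,2,-10,0,0,0],[0.5,0,2,-50,0,0,0],[0.5,0,-30,-90,0,0,0],[0.5,0,-80,-100,0,0,0],[0.5,0,-120,-100,0,0,0]]]'
python3 - <<'E'
from h import *
a=ctrl.get_image("scene");b=ctrl.get_image("top")
cv2.imwrite("pics/t6.png",b[:,:,::-1]);cv2.imwrite("pics/s6f.png",a[:,:,::-1])
cv2.imwrite("pics/s6.png",cv2.resize(a[180:285,360:500],(800,600),interpolation=cv2.INTER_CUBIC)[:,:,::-1])
E
```

```text
time: 16.3
position: [0.4199, 0.2863, 0.1849]
tool_rot: [-2.503, -1.892, -0.002]
ft_force: [-1.0, 1.4, -1.3]
grip_width: 0.501
```

View pics/s6.png

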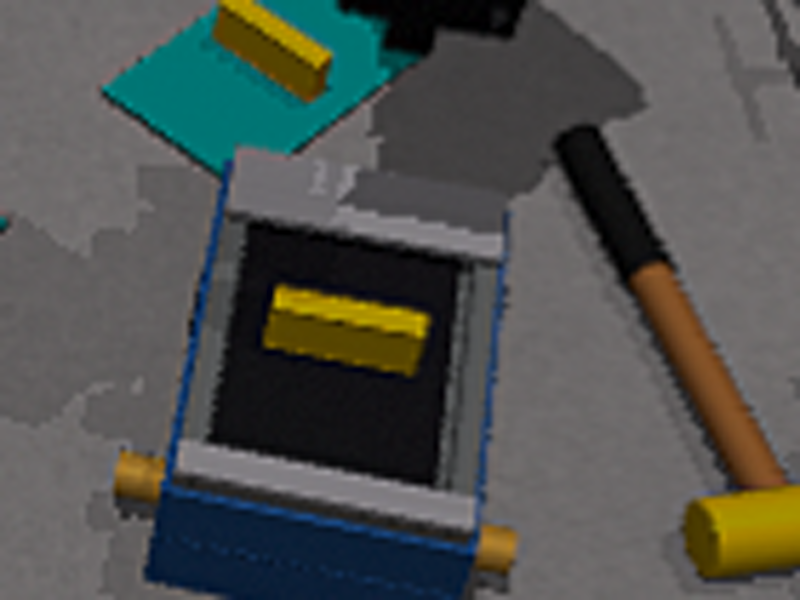

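The panel lies inside the walls, and the rib's top face is centred at crop (350,310). Measuring where the rib stands against home.

```bash
python3 - <<'E'
from h import *
t=cv2.imread("pics/t6.png");X=np.array([.962,-.273]);Y=np.array([.273,.962]);O=np.array([.5363,.252])
p=proj("top",[.5382,.2515,.108]);print("home rib px",p,proj("scene",[.5382,.2515,.108]))
x,y=(p-22).astype(int);c=t[y:y+44,x:x+44];H=cv2.cvtColor(c,cv2.COLOR_BGR2HSV);m=((H[...,0]>20)&(H[...,0]<35)&(H[...,1]>120)).astype(np.uint8)
k=max(cv2.findContours(m,0,2)[0],key=cv2.contourArea);r=cv2.minAreaRect(k);print(r)
def rep(n,u,v,z,b):
    w=plane(n,u,v,z)[:2]+[b,0]-O;print(n,z,"box x,y mm",(w@X*1e3).round(1),(w@Y*1e3).round(1))
for z in(.104,.108,.112):
    rep("top",r[0][0]+x,r[0][1]+y,z,.0026);rep("scene",421.3,234.25,z,-.0026)
print(tri((421.3,234.25),(r[0][0]+x,r[0][1]+y)))
b=cv2.boxPoints(r)+[x,y]
for q in b: rep("top",*q,.108,.0026)
cv2.imwrite("pics/c6.png",cv2.resize(t[155:275,140:260],(600,600),interpolation=cv2.INTER_CUBIC))
E
```

```text
home rib px [193.44952393 208.58748728] [421.35176315 233.95148473]
((24.095199584960938, 25.173599243164062), (35.159996032714844, 10.279998779296875), 16.26020622253418)
top 0.104 box x,y mm 0.5 -3.4
scene 0.104 box x,y mm -3.0 -0.4
top 0.108 box x,y mm -0.2 -4.8
scene 0.108 box x,y mm 0.5 -0.7
top 0.112 box x,y mm -0.9 -6.2
scene 0.112 box x,y mm 4.1 -1.0
(array([0.53414312, 0.25128257, 0.10142128]), np.float64(0.003768625459948742))
top 0.108 box x,y mm -11.2 35.3
top 0.108 box x,y mm 12.1 36.6
top 0.108 box x,y mm 10.8 -44.6
top 0.108 box x,y mm -12.3 -45.5
```

View pics/c6.png

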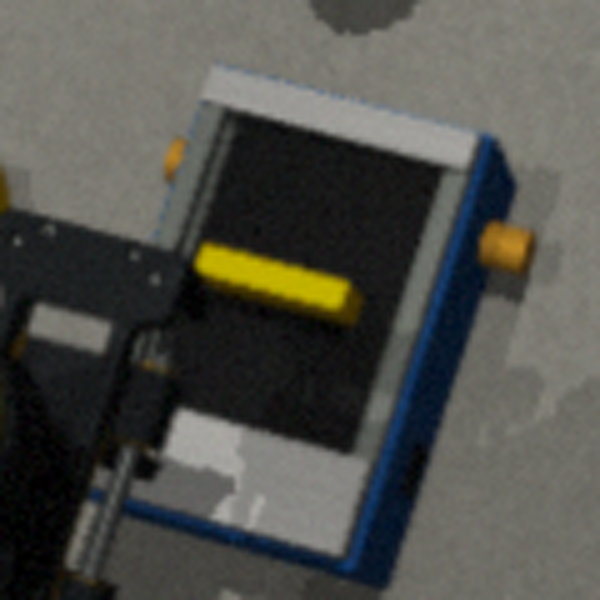

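```bash
python3 - <<'E'
from h import *
X=np.array([.962,-.273])
for n,rib,lip,cat in(("top",[(205,242),(352,283),(345,310),(195,268)],[(180,408),(368,458)],[(205,103),(472,168)]),("scene",[(275,287),(430,312),(425,335),(272,306)],[(228,213),(500,258)],[(180,445),(475,500)])):
    f=(lambda q:(140+q[0]/5,155+q[1]/5)) if n=="top" else (lambda q:(360+q[0]/5.714,180+q[1]/5.714))
    g=lambda L,z:np.array([plane(n,*f(q),z)[:2]@X*1e3 for q in L])
    for led in(.072,.075):
        r=g(rib,led+.036).mean();l=g(lip,led+.017);c=g(cat,led+.014);print(n,led,"rib",r.round(1),"lip",l.round(1),"catch",c.round(1),"rib-lip",(r-l.mean()).round(1),"catch-rib",(c.mean()-r).round(1))
E
python3 to.py .499 .262 .125 74.15
```

```text
top 0.072 rib 446.5 lip [380.3 381.7] catch [520.4 523.2] rib-lip 65.5 catch-rib 75.3
top 0.075 rib 446.0 lip [380.  381.3] catch [519.6 522.4] rib-lip 65.3 catch-rib 75.0
scene 0.072 rib 450.1 lip [386.7 383.3] catch [529.5 526.9] rib-lip 65.1 catch-rib 78.1
scene 0.075 rib 452.8 lip [389.5 386.1] catch [531.8 529.3] rib-lip 65.0 catch-rib 77.8
t 16.4 pos [0.415  0.2882 0.1829] f [ 1.  -0.7 -0.4] w 0.498
tool x [0.264 0.964 0.001] y [ 0.964 -0.264 -0.008] z [-0.007  0.003 -1.   ]
shift mm [-3.1 88.4 57.2] turn [-0.008 -0.001  0.009]
```

The rib sits 65–66 mm from the lip and 75–78 mm from the catch, against 66 and 76 at home, so it looks home. The stuck position would have given 61 mm. I check by touch: a light push on the rib's −x face, then a press near the catch.

```bash
python3 -m creep '[[[0,-3,45,0,-0.008,0,0.009],[0,-3,92,0,-0.008,0,0.009],[0,-3,92,45,-0.008,0,0.009],[0,-3,92,57,-0.008,0,0.009],[0,-3,92,57,-0.008,0,0.009]]]' 10;python3 -m creep '[[[0,0,0,20,0,0,0],[0,0,0,30,0,0,0],[0,0,0,30,0,0,0]]]'; python3 to.py .5170 .2575 .092 74.15
```

```text
time: 16.9
position: [0.5055, 0.2563, 0.1218]
tool_rot: [2.511, 1.883, -0.008]
ft_force: [-0.4, -0.2, -0.1]
grip_width: 0.133
time: 17.2
position: [0.5065, 0.2574, 0.0939]
tool_rot: [2.51, 1.885, -0.001]
ft_force: [-0.1, -0.1, -0.2]
grip_width: 0.006
t 17.2 pos [0.5065 0.2574 0.0939] f [-0.1 -0.1 -0.2] w 0.006
tool x [ 0.279  0.96  -0.002] y [ 0.96  -0.279  0.002] z [ 0.001 -0.003 -1.   ]
shift mm [ 3.1 10.1  1.9] turn [ 0.002  0.002 -0.006]
```

```bash
python3 -m creep '[[[0,3,4,0,0,0,0],[0,3,7,0,0,0,0],[0,3,7,0,0,0,0]]]';python3 -m creep '[[[0,0,2,0,0,0,0],[0,0,2,0,0,0,0]]]';python3 -m creep '[[[0,0,2,0,0,0,0],[0,0,2,0,0,0,0]]]';python3 -m creep '[[[0,0,2,0,0,0,0],[0,0,2,0,0,0,0]]]'
```

```text
time: 17.5
position: [0.5162, 0.2582, 0.0952]
tool_rot: [2.511, 1.882, 0.004]
ft_force: [-0.6, -0.7, -1.4]
grip_width: 0.006
time: 17.7
position: [0.5174, 0.2573, 0.0945]
tool_rot: [2.511, 1.882, 0.002]
ft_force: [0.4, -0.4, -1.5]
grip_width: 0.008
time: 17.9
position: [0.5192, 0.2567, 0.0943]
tool_rot: [2.511, 1.882, 0.002]
ft_force: [-0.5, 0.1, -0.1]
grip_width: 0.008
time: 18.1
position: [0.5211, 0.2561, 0.0942]
tool_rot: [2.511, 1.882, 0.001]
ft_force: [0.0, 0.1, 1.1]
grip_width: 0.004
```

```bash
for i in 1; do python3 -m creep '[[[0,0,2,0,0,0,0],[0,0,2,0,0,0,0]]]';done; python3 -m creep '[[[0,0,2,0,0,0,0],[0,0,2,0,0,0,0]]]';python3 -m creep '[[[0,0,2,0,0,0,0],[0,0,2,0,0,0,0]]]'
```

```text
time: 18.3
position: [0.5214, 0.2562, 0.0942]
tool_rot: [2.512, 1.885, -0.002]
ft_force: [-5.4, 0.2, 4.0]
grip_width: 0.006
time: 18.5
position: [0.5214, 0.2562, 0.0942]
tool_rot: [-2.511, -1.886, 0.007]
ft_force: [-9.4, 0.1, 6.9]
grip_width: 0.003
time: 18.7
position: [0.5214, 0.2561, 0.0942]
tool_rot: [-2.509, -1.885, 0.011]
ft_force: [-14.7, -0.2, 10.4]
grip_width: 0.004
```

The rib stands against a rigid stop at 15 N, with no sprung travel left. I back off and press the panel lightly near the catch to check its height.

```bash
python3 -m creep '[[[0,0,-8,0,0,0,0],[0,0,-12,-10,0,0,0],[0,0,-12,-50,0,0,0],[0,0,-12,-50,0,0,0]]]'; python3 to.py .5844 .2383 .10 74.15
```

```text
time: 19.1
position: [0.5189, 0.2595, 0.1501]
tool_rot: [2.51, 1.881, 0.018]
ft_force: [0.4, -0.2, 0.4]
grip_width: 0.002
t 19.1 pos [0.5189 0.2595 0.1501] f [ 0.4 -0.2  0.4] w 0.002
tool x [0.281 0.96  0.007] y [ 0.96  -0.281  0.011] z [ 0.012  0.003 -1.   ]
shift mm [-2.3 68.3 50.8] turn [ 0.011 -0.006 -0.008]
```

```bash
python3 -m creep '[[[0,-2,35,-5,0.011,-0.006,-0.008],[0,-2,68,0,0.011,-0.006,-0.008],[0,-2,68,40,0.011,-0.006,-0.008],[0,-2,68,62,0.011,-0.006,-0.008],[0,-2,68,62,0.011,-0.006,-0.008]]]';python3 -m creep '[[[0,0,0,4,0,0,0],[0,0,0,4,0,0,0]]]';python3 -m creep '[[[0,0,0,3,0,0,0],[0,0,0,3,0,0,0]]]'
```

```text
time: 19.6
position: [0.5801, 0.2359, 0.0806]
tool_rot: [-2.506, -1.893, 0.019]
ft_force: [0.2, 0.2, 0.3]
grip_width: 0.006
time: 19.8
position: [0.58, 0.2371, 0.0788]
tool_rot: [-2.504, -1.894, 0.016]
ft_force: [-0.4, -0.7, 0.9]
grip_width: 0.001
time: 20.0
position: [0.5803, 0.2373, 0.0783]
tool_rot: [-2.504, -1.894, 0.014]
ft_force: [-4.7, -1.7, 9.9]
grip_width: 0.004
```

```bash
python3 -m creep '[[[0,0,0,2,0,0,0],[0,0,0,2,0,0,0]]]';python3 -m creep '[[[0,0,0,2,0,0,0],[0,0,0,2,0,0,0]]]'
```

```text
time: 20.2
position: [0.5803, 0.2373, 0.0782]
tool_rot: [-2.504, -1.893, 0.013]
ft_force: [-8.3, -3.3, 19.7]
grip_width: 0.007
time: 20.4
position: [0.5803, 0.2373, 0.0782]
tool_rot: [-2.503, -1.893, 0.012]
ft_force: [-11.2, -3.8, 29.4]
grip_width: 0.005
```

Contact at 78.3 mm equals the ledge height (72.1) plus 6, so the +x end is flush. Retreating for a final look.

```bash
python3 -m creep '[[[0,0,0,-15,0,0,0],[0,0,0,-60,0,0,0],[0,0,-30,-100,0,0,0],[0,0,-80,-110,0,0,0],[0,0,-130,-110,0,0,0]]]'; python3 -m creep '[[[0,-30,-60,-20,0,0,0],[0,-30,-100,-20,0,0,0],[0,-30,-100,-20,0,0,0],[0,-30,-100,-20,0,0,0]]]'
python3 - <<'E'
from h import *
a=ctrl.get_image("scene")
cv2.imwrite("pics/fin.png",cv2.resize(a[165:350,120:520],(800,370),interpolation=cv2.INTER_CUBIC)[:,:,::-1])
s=cv2.imread("pics/scene0.png");d=cv2.absdiff(s,a[:,:,::-1].copy()).max(2)
for n,(x,y) in dict(spray=(219,310),tape=(293,318),jar=(355,325),can=(419,314),mallet=(497,272),pick=(143,245),block=(157,293)).items(): print(n,d[y-14:y+14,x-14:x+14].mean().round(1),end=" ")
c=cv2.resize(a[195:285,367:487],(800,600),interpolation=cv2.INTER_CUBIC)
E
```

```text
time: 20.9
position: [0.4575, 0.2736, 0.1859]
tool_rot: [-2.506, -1.891, 0.006]
ft_force: [-0.7, 0.7, 0.1]
grip_width: 0.005
time: 21.3
position: [0.3517, 0.2721, 0.2046]
tool_rot: [-2.501, -1.897, 0.012]
ft_force: [1.0, 0.2, -0.1]
grip_width: 0.001
spray 2.1 tape 2.1 jar 2.3 can 2.5 mallet 2.1 pick 2.1 block 2.4
```

View pics/fin.png

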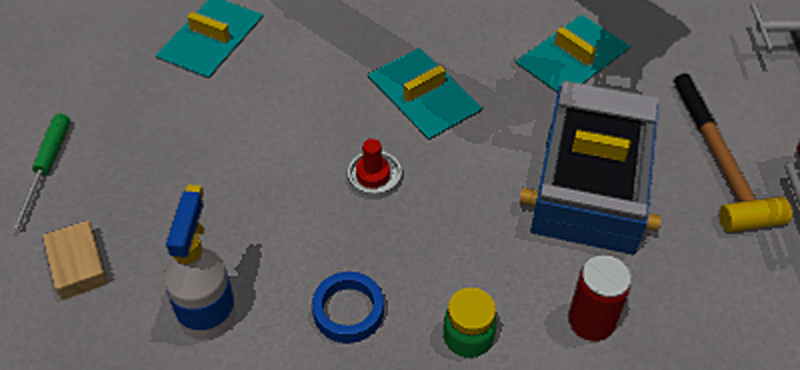

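The picture shows the cap in the dish, the panel flat with the rib at (600,145), and the bystanders unchanged. The easing resistance still bothers me, so I test once by closing lightly on the rib at the nominal home pose.

```bash
python3 to.py .5382 .2515 .15 74.15
```

```text
t 21.35 pos [0.3531 0.2714 0.2043] f [-0.1 -0.9  0.5] w 0.004
tool x [ 0.272  0.962 -0.005] y [ 0.962 -0.272 -0.006] z [-0.008 -0.003 -1.   ]
shift mm [ 31.4 183.9  52.9] turn [-0.006  0.005  0.001]
```

```bash
python3 -m creep '[[[0.5,31,100,0,-0.006,0.005,0],[0.5,31,100,0,-0.006,0.005,0],[0.5,31,184,10,-0.006,0.005,0],[0.5,31,184,53,-0.006,0.005,0],[0.5,31,184,53,-0.006,0.005,0]]]' 3; python3 -m creep '[[[0.5,0,0,0,0,0,0],[0.5,0,0,0,0,0,0]]]'; python3 to.py .5382 .2515 .09 74.15
```

```text
time: 21.85
position: [0.541, 0.2449, 0.1439]
tool_rot: [2.51, 1.883, -0.014]
ft_force: [-0.7, -0.5, -0.1]
grip_width: 0.374
time: 22.05
position: [0.5377, 0.2507, 0.1489]
tool_rot: [-2.506, -1.894, 0.005]
ft_force: [-0.8, 1.2, 1.1]
grip_width: 0.481
t 22.05 pos [0.5377 0.2507 0.1489] f [-0.8  1.2  1.1] w 0.481
tool x [ 0.273  0.962 -0.002] y [ 0.962 -0.273 -0.002] z [-0.003 -0.002 -1.   ]
shift mm [ 1.   0.4 58.9] turn [-0.002  0.002  0.   ]
```

```bash
python3 -m creep '[[[0.5,0.5,0.5,30,0,0,0],[0.5,0.5,0.5,55,0,0,0],[0.5,0.5,0.5,58,0,0,0],[0.5,0.5,0.5,58,0,0,0]]]'; python3 -m creep '[[[0,0,0,0,0,0,0],[0,0,0,0,0,0,0],[0,0,0,0,0,0,0],[0,0,0,0,0,0,0],[0,0,0,0,0,0,0]]]' 3;  python3 -m creep '[[[0,0,0,0,0,0,0],[0,0,0,0,0,0,0]]]'
```

```text
time: 22.45
position: [0.5376, 0.2518, 0.0919]
tool_rot: [-2.504, -1.896, 0.003]
ft_force: [-0.3, 0.1, 0.4]
grip_width: 0.501
time: 22.95
position: [0.5368, 0.2514, 0.0911]
tool_rot: [-2.504, -1.894, 0.007]
ft_force: [-0.7, -1.5, 3.6]
grip_width: 0.161
time: 23.15
position: [0.5368, 0.2514, 0.0909]
tool_rot: [-2.504, -1.894, 0.007]
ft_force: [-5.3, 0.4, 4.6]
grip_width: 0.161
```

Closed on the rib, the TCP reads x = 0.5368. That is 3 mm beyond the release point, and the panel cannot be pushed further. With the top of the +x end at ledge + 6 mm, below the catch's underside at ledge + 9 mm, only the end wall can be stopping it, so the panel is home. Releasing and retreating.

```bash
python3 -m creep '[[[0.5,0,-1,0,0,0,0],[0.5,0,-1,0,0,0,0],[0.5,0,-1,0,0,0,0],[0.5,0,-1,0,0,0,0]]]'; python3 -m creep '[[[0.5,0,-1,-15,0,0,0],[0.5,0,-1,-60,0,0,0],[0.5,0,-30,-100,0,0,0],[0.5,0,-80,-110,0,0,0],[0.5,0,-120,-110,0,0,0]]]'; python3 -m creep '[[[0.5,0,-60,0,0,0,0],[0.5,0,-60,0,0,0,0],[0.5,0,-60,0,0,0,0],[0.5,0,-60,0,0,0,0]]]'
python3 - <<'E'
from h import *
a=ctrl.get_image("scene");b=cv2.imread("pics/s6f.png")[:,:,::-1]
H=lambda i:cv2.moments(cv2.inRange(cv2.cvtColor(np.ascontiguousarray(i[220:250,400:440]),cv2.COLOR_RGB2HSV),(20,120,0),(35,255,255)))
for i in(b,a): m=H(i);print("rib px",m["m10"]/m["m00"]+400,m["m01"]/m["m00"]+220)
cv2.imwrite("pics/fin2.png",cv2.resize(a[165:350,240:520],(800,528),interpolation=cv2.INTER_CUBIC)[:,:,::-1])
E
```

```text
time: 23.55
position: [0.5373, 0.2508, 0.0906]
tool_rot: [2.506, 1.894, -0.004]
ft_force: [0.5, -0.3, -0.5]
grip_width: 0.435
time: 24.05
position: [0.4218, 0.2853, 0.2049]
tool_rot: [-2.506, -1.893, -0.005]
ft_force: [-1.1, 1.8, -0.7]
grip_width: 0.497
time: 24.45
position: [0.3655, 0.2999, 0.202]
tool_rot: [2.507, 1.893, -0.002]
ft_force: [-0.2, -0.6, 0.1]
grip_width: 0.499
rib px 420.2561728395062 237.18827160493828
rib px 420.16564417177915 237.22085889570553
```

View pics/fin2.png

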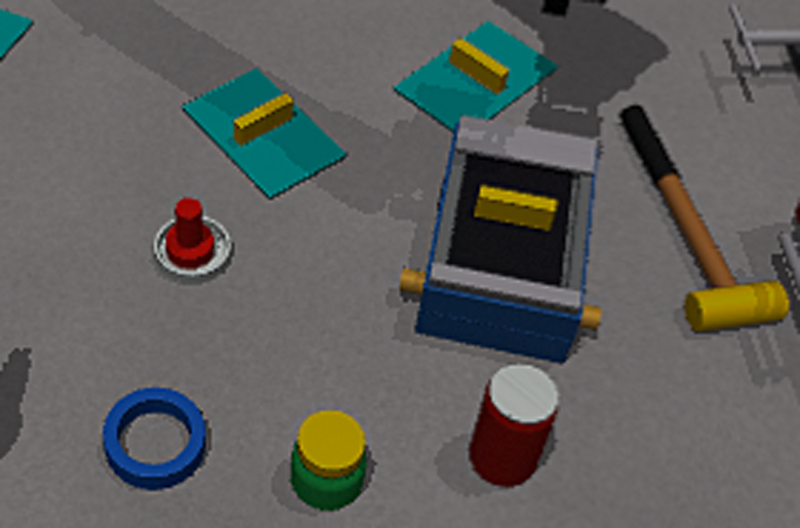

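The panel is flush under the lip at (530,145) and the catch at (505,285). The rib hasn't moved since release (within 0.1 px), the cap is upright in the dish at (190,235), and the arm is clear.

```bash
python3 -c "
from bench import ctrl;print(ctrl.close_job())"
```

```text
the job is handed in; nothing more can be done
None
```

I lifted the red cap off the inlet and stood it upright in the metal dish. I then hooked the black panel under the wide lip, pushed it in against the shoe, and lowered it flat. It slid home under the narrow catch when I let go. I handed the job in at about 24.5 s with the arm clear of everything.

**Checks that passed:**
- **Panel height:** a press near the catch met it at 78.3 mm, which is the ledge height I felt (72.1 mm) plus the 6 mm slab.
- **Panel position:** the rib measured 65–66 mm from the lip (66 expected) and 75–78 mm from the catch (76 expected). It held firm against a 15 N push, and later pictures show it has not moved since release.
- **Surroundings:** the cap is upright in the dish, and the seven bystanders look unchanged against the first picture.

**Checks that disagreed:**
- **Cameras:** the two differ by about 5 mm in x. I averaged them and relied on touch where it mattered.
- **Easing the panel forward:** while I still held it, it stalled after about 2 mm. After release it moved on about 3 mm to its stop. My box estimate called for 4–5 mm, which is within its 1–2 mm uncertainty.
- **Not checked:** I could not read the shoe directly, and I did not try lifting the panel to test the catch.

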